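# Lock the hold-down over the moulded cap

## Task

Two identical hold-down clamps are screwed to the bench; only one has a white cap sitting in its nest. On that one, turn the black wing knob clockwise, seen from above, until you feel it give and drop into its notch with the steel arm square over the cap, then let go of it there, not short of the notch and not past it. Leave the cap seated in its nest and leave the empty clamp as it is.

Things in the scene. Friction and masses are not known exactly. Their poses are not given: they have to be found in the camera images.
- knob_loaded (a joint): turn of the wing knob on the clamp holding the cap, rad, growing clockwise seen from above; range 0 to 1.7, starts at 0 to 0.4. Free (0.02 N m friction) to about 0.75, then a sprung ball climbs a lobe (about 0.12 N m, crest near 0.97) and drops into the notch at 1.20, arm straight over the cap; the ball pulls it in from some 0.15 either side. A second lobe (crest near 1.43) resists passing it.
- knob_loaded_grip (a point): on that knob's vertical turning axis, 92 mm above the bench, inside its wing grip: a black upright bar 56 mm long, 14 mm thick, 74 to 104 mm above the bench, centred on the axis; grip it across the 14 mm here. Turns with the knob: x along the bar and the arm, z up. The steel arm below (18 mm wide, top at 70 mm, reaching 84 mm from the axis) turns with it. Base 160 x 76 mm.
- cap: white moulded cap, 46 x 46 x 43 mm, loose; origin at the centre of its underside, z up. It sits in the loaded clamp's low square nest (walls 12 mm high), 72 mm from the knob axis, on the base 12 mm above the bench; its top, at 55 mm, is 3 mm below the passing pad. Another such cap stands on the bench, in no nest.
- knob_empty_pad (a point): the rubber pad under the arm end of the other clamp, the one with an empty nest; same make and sizes, 74 mm from its own knob axis, 58 mm above the bench. To be left where it is.
There are look-alikes about, which are no part of the job. What is shaped like the cap but purple or red is not meant.

How it is judged:
At the end, for the whole second after the job is handed in: The loaded clamp's knob rests in its notch, within 0.175 rad (10 degrees) of 1.20 rad, released and still; the cap is upright in its nest, within 12 mm of where it was, and the empty clamp's arm end is within 20 mm of where it was (value of joint knob_loaded between 1.025 and 1.375 rad and velocity of joint knob_loaded between -0.1 and 0.1 rad/s and distance of cap from where it was at the start of the episode below 0.012 m and angle between cap's own z axis and vertical below 0.17 rad and distance of knob_empty_pad from where it was at the start of the episode below 0.02 m); the robot touches nothing.
It fails at once if the arm of the empty clamp is turned by more than 20 mm at its end (distance of knob_empty_pad from where it was at the start of the episode above 0.02 m).
It also fails if it takes over 32 s, if anything falls off the work surface, if the arm or the gripper's body presses on something with over 40 N, if the wrist force passes 120 N, or if a joint passes its speed limit or range.

## Robot

A 6-joint arm with a two-finger parallel gripper is mounted at the origin on a cart in front of the work surface, level with it; the furniture and walls round the work are solid. World frame = base frame: x ahead of the robot, y to its left, z up, the work surface at z = 0. Lengths are in m, angles in rad, forces in N, time in s.
With the tool pointing down it reaches from about 0.375 to 0.9 m from the base axis. Payload 3.1 kg.
Tool frame: the origin (TCP) lies at the very end of the fingers, on their centre line; the grasp point (between the pads) lies 19 mm behind it; z points along the fingers, y is the line along which they close (so a half turn about z gives the same grasp; the last joint's range is limited). The gripper opens to 85 mm and grips with 20 to 120 N. Pads are 22 mm wide; open, the fingers measure 114 mm over their backs; the gripper's body (76 mm by 85 mm) begins 54 mm behind the grasp point. The pads swing forward as they close: fully open they stand 13 mm farther back than shut.
Start: joints at [0.935, 0.527, 1.433, -0, 1.181, -0.178], TCP at [0.276, 0.561, 0.231] pointing down, gripper open.
Joint ranges: [-3.08, 3.08], [-0.75, 2.2], [0.22, 2.44], [-1.43, 4.57], [0, 2.65], [-2.85, 2.85]. Speed limits (rad/s): [2.79, 2.79, 3.14, 3.14, 3.14, 3.14].

## Interface

Orientations are given as [roll, pitch, yaw] about the fixed x, y, z axes, in that order (R = Rz(yaw) Ry(pitch) Rx(roll)).
In Python, from bench import state, viewer, workorder gives the robot as it stands.
- The arm moves only by the shell command python3 -m pendant 'ROWS' [OPENING] [FORCE]. ROWS is JSON, a list of rows, each an object of numbers: "dx", "dy", "dz": the shift along the tool's x, y, z in cm; "wx", "wy", "wz": the turn, a rotation vector about the tool's x, y, z in rad. A call has 1 to 20 rows; each row shifts and turns the commanded pose from where the row before left it, along the tool's axes as they then stand; what a row does not reach is not made up. A row lasts 1/8 s, in which the tool goes at most 62.5 mm and 10.7 degrees, less where a joint would pass 70% of its speed; a pose out of reach is approached as far as the arm can. A call is refused whole if a number of a shift passes 6.25 or a number of a turn 0.188, either way. A call with a gripper value outside its range is refused whole. OPENING is the gripper's target within -1 to 1 (shut at 1, half-way at 0, fully open at -1), set as the call begins (- or left out, the last holds). The fingers move at their own pace and stop on an object; FORCE is the grip in N (left out, the last holds). Time passes only in rows, so rows that do not move let the fingers close. It gives the time, the measured TCP pose, the force, the opening and the grip force at its end, in the units of the state.
- state(): the state, without advancing time (a new reading comes with each control period).
- viewer.camera(name): name is "side" or "top"; returns a dict with "color" (400x640x3 uint8, blue, green, red), "z_map" (400x640 float32, m along the optical axis (not along the pixel's ray), 0 where there is no reading), "fov_y" (degrees; the focal length in pixels is half the picture's height over the tangent of half this angle, whatever the lens; pixels are square), "cx", "cy" (the principal point, pixels), "k1" (the pictures are not rectified: a ray, as slopes to the right and down, at radius r is drawn at 1 + k1 r^2 times it, then the intrinsics apply), "extrinsics" (4x4, takes a point from world to camera coordinates). Camera axes: x right, y down, z forward; pixel columns grow to the right and rows downward; lengths in m; the calibration is good to about 2 mm. A picture is of the moment at which its call begins.
- workorder.job_done(): hands the job in; it is judged then, once.
The state is a dict: "time": time; "q": joint angles; "qd": joint speeds; "joint_efforts": joint torques, N m; "tcp_pos": TCP position; "tcp_rot": TCP orientation; "ft_force": force on the tool from outside, world axes, zero at the start; "wrist_torque": the same for the moment, N m; "grip_width": finger opening in m; "gripper_force": force on a finger pad.
Only numpy, scipy, OpenCV 4.12 (cv2) and the standard library are available. Lean on these libraries where they do the work, as an engineer would, in place of code of your own. Each camera call takes 0.05 s, during which the arm holds its last target. There are 200 camera calls.

## Working session

There is one attempt and no reset: what is moved stays moved. The work goes in short steps, Python scripts to look and compute and a shell command to move; the robot and the scene stay as the last step left them, time stands still between calls to the robot, and variables do not carry over. Pictures are saved under pics/ and viewed, at most 10 in all, crops included, and the job is handed in when it is done.

```bash
mkdir -p pics; ls; cat > h.py <<'E'
import numpy as np, cv2
from bench import state, viewer, workorder
def cam(n):
    c=viewer.camera(n); f=200/np.tan(np.radians(c['fov_y'])/2); c['f']=f
    c['K']=np.array([[f,0,c['cx']],[0,f,c['cy']],[0,0,1.]]); c['D']=np.array([c['k1'],0,0,0,0.])
    return c
def slopes(c,px):
    return cv2.undistortPoints(np.float64(px).reshape(-1,1,2),c['K'],c['D']).reshape(-1,2)
def ray(c,px,z):
    s=slopes(c,px); E=c['extrinsics']; R,t=E[:3,:3],E[:3,3]; o=-R.T@t
    d=np.c_[s,np.ones(len(s))]@R
    return o+d*((z-o[2])/d[:,2])[:,None]
def cloud(c):
    v,u=np.mgrid[:400,:640]; s=slopes(c,np.c_[u.ravel(),v.ravel()]); z=c['z_map'].ravel().astype(float)
    E=c['extrinsics']; P=np.c_[s*z[:,None],z]; W=(P-E[:3,3])@E[:3,:3]; W[z==0]=np.nan
    return W.reshape(400,640,3)
E
python3 - <<'E'
from h import *
for n in('top','side'):
    c=cam(n); cv2.imwrite(f'pics/{n}0.png',c['color']); print(n,c['f'],c['k1'],np.round(c['extrinsics'],3).tolist())
print(state())
E
```

```text
pics
top 421.2263833230934 -0.1087010023698545 [[0.123, -0.992, 0.006, -0.034], [-0.97, -0.122, -0.208, 0.578], [0.208, 0.02, -0.978, 0.83], [0.0, 0.0, 0.0, 1.0]]
side 467.27538196069514 -0.06412424124613617 [[-0.994, -0.106, -0.017, 0.553], [-0.05, 0.6, -0.798, 0.08], [0.095, -0.793, -0.602, 0.889], [0.0, 0.0, 0.0, 1.0]]
{'time': 0.1, 'q': array([ 9.35492774e-01,  5.28383719e-01,  1.43378963e+00, -1.97394639e-05,
        1.18140775e+00, -1.78499177e-01]), 'qd': array([-0.00022896, -0.00070286, -0.0018974 ,  0.00039632, -0.00073459,
       -0.00110722]), 'joint_efforts': array([-3.89102106e-04, -4.43311357e+01, -1.78583783e+01, -2.30768528e-04,
        3.90796762e-03, -2.69020859e-07]), 'tcp_pos': array([0.27525976, 0.56039197, 0.2304201 ]), 'tcp_rot': array([-3.13963256e+00, -3.35097169e-04,  2.68479546e+00]), 'ft_force': array([-0.36793404,  0.20978247, -0.46839102]), 'wrist_torque': array([ 0.01654332, -0.05771289, -0.05826135]), 'gripper_force': 0.0, 'grip_width': 0.08523898445601807}
```

View pics/top0.png

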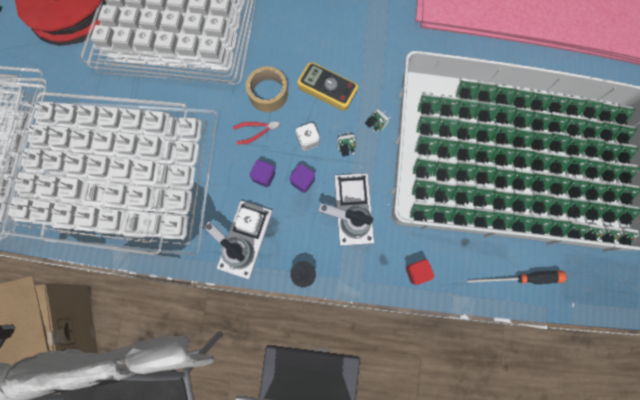

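View pics/side0.png

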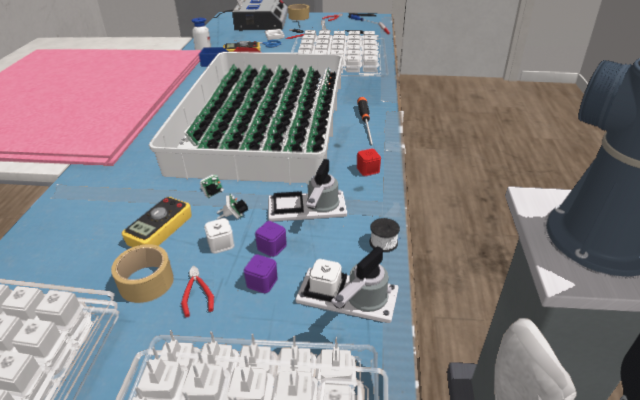

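The loaded clamp is at about (240,240) in the top view, with its cap at (250,218) and its arm pointing up-left. The empty clamp is at (355,210). Next I'll measure the loaded one.

```bash
python3 - <<'E'
from h import *
for n,(u0,u1,v0,v1) in {'top':(190,290,190,285),'side':(290,410,235,325)}.items():
    c=cam(n); W=cloud(c); im=c['color']
    cv2.imwrite(f'pics/{n}1.png',cv2.resize(im[v0:v1,u0:u1],None,fx=6,fy=6,interpolation=cv2.INTER_CUBIC))
    w=W[v0:v1,u0:u1].reshape(-1,3); col=im[v0:v1,u0:u1].reshape(-1,3).astype(int)
    dark=col.max(1)<60
    for lo,hi in((.076,.098),(.098,.110)):
        m=dark&(w[:,2]>lo)&(w[:,2]<hi); p=w[m]
        if len(p)<5: print(n,lo,len(p));continue
        r=cv2.minAreaRect(np.float32(p[:,:2]*1000)); _,_,vt=np.linalg.svd(p[:,:2]-p[:,:2].mean(0),full_matrices=False)
        print(n,lo,len(p),'med',np.median(p,0).round(4),'rect',np.round(r[0]),np.round(r[1]),r[2],'axis deg',np.degrees(np.arctan2(vt[0,1],vt[0,0])).round(1))
    m=(col.min(1)>170)&(w[:,2]>.045)&(w[:,2]<.062)
    print('cap top',m.sum(),np.median(w[m],0).round(4))
    m=(w[:,2]>.063)&(w[:,2]<.074)&~dark
    p=w[m]; r=cv2.minAreaRect(np.float32(p[:,:2]*1000)); print('arm',len(p),p.mean(0).round(3),np.round(r[0]),np.round(r[1]),r[2])
    m=(col.min(1)>130)&(w[:,2]>.006)&(w[:,2]<.018)
    r=cv2.minAreaRect(np.float32(w[m][:,:2]*1000));print('base',m.sum(),np.round(r[0]),np.round(r[1]),r[2])
E
```

```text
top 0.076 27 med [0.4581 0.1892 0.0774] rect [456. 193.] [23. 25.] 30.623809814453125 axis deg 139.0
top 0.098 134 med [0.452  0.189  0.1042] rect [453. 190.] [51. 14.] 53.64009094238281 axis deg -125.3
cap top 408 [0.5226 0.1786 0.0557]
arm 439 [0.467 0.211 0.069] [473. 209.] [113.  60.] 39.33848571777344
base 750 [494. 228.] [159. 161.] 80.19076538085938
side 0.076 231 med [0.453  0.2088 0.0876] rect [451. 204.] [51. 15.] 40.638484954833984 axis deg 47.9
side 0.098 251 med [0.4539 0.2004 0.1036] rect [453. 198.] [54. 13.] 54.70421600341797 axis deg 54.3
cap top 533 [0.5223 0.1868 0.0552]
arm 720 [0.466 0.226 0.069] [472. 215.] [113.  55.] 39.26756286621094
base 981 [478. 139.] [183. 160.] 79.79949188232422
```

View pics/top1.png

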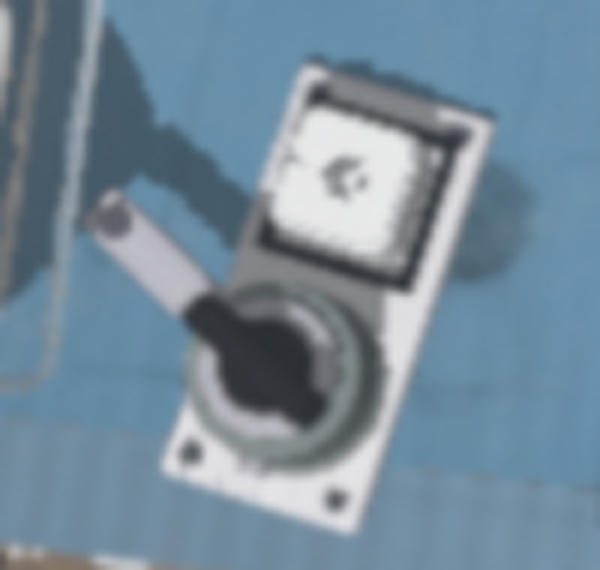

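The crop shows the knob hub at about (265,365), the bar running up-left to down-right, and the cap square in its nest. The two views disagree by 8 mm in y, so I'll check that using colour and rays alone.

```bash
python3 - <<'E'
from h import *
for n in('top','side'):
    c=cam(n); im=c['color']; hsv=cv2.cvtColor(im,cv2.COLOR_BGR2HSV); W=cloud(c)
    print(n,c['cx'],c['cy'])
    blue=(hsv[...,0]>95)&(hsv[...,0]<115)&(hsv[...,1]>100)
    w=W[blue]; w=w[(abs(w[:,2])<.05)&(w[:,0]>.4)&(w[:,0]<.7)&(abs(w[:,1])<.25)]
    A=np.c_[w[:,:2],np.ones(len(w))]; print('bench plane',np.linalg.lstsq(A,w[:,2],rcond=None)[0].round(4))
    for nm,m in {'red':((hsv[...,0]<6)|(hsv[...,0]>174))&(hsv[...,1]>150),'purple':(hsv[...,0]>125)&(hsv[...,0]<150)&(hsv[...,1]>100)}.items():
        k,L,st,ce=cv2.connectedComponentsWithStats(m.astype(np.uint8))
        for i in range(1,k):
            if st[i,4]>150:
                q=W[L==i]; t=q[(q[:,2]>.038)&(q[:,2]<.06)]
                if len(t)>50: 
                    print(nm,ce[i].round(),np.median(t,0).round(4),'minmax xy',np.percentile(t,[3,97],axis=0)[:,:2].round(3).tolist())
E
```

```text
top 316.66497250718817 202.60575653527897
bench plane [ 0.0017 -0.0006  0.0002]
red [421. 272.] [ 0.4607 -0.1981  0.0441] minmax xy [[0.44, -0.22], [0.481, -0.176]]
purple [262. 172.] [0.6359 0.1665 0.0439] minmax xy [[0.615, 0.146], [0.657, 0.187]]
purple [302. 177.] [0.6355 0.0771 0.0437] minmax xy [[0.613, 0.055], [0.658, 0.099]]
side 318.5812341268734 196.20005442399878
bench plane [ 0.0047  0.0039 -0.0022]
red [368. 162.] [ 0.461  -0.1906  0.043 ] minmax xy [[0.44, -0.216], [0.483, -0.171]]
purple [271. 238.] [0.6358 0.085  0.0431] minmax xy [[0.614, 0.06], [0.658, 0.106]]
purple [261. 273.] [0.6361 0.1739 0.0432] minmax xy [[0.615, 0.152], [0.658, 0.194]]
```

View pics/side1.png

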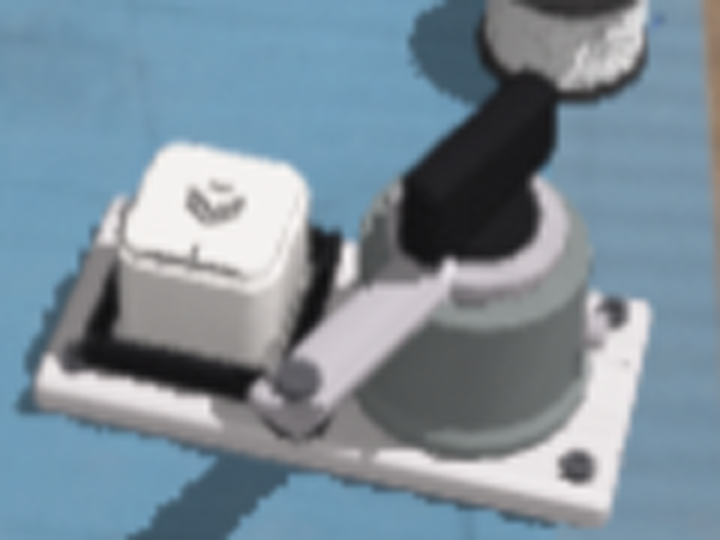

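The cameras differ by a constant 8 mm in y, so I'll bring the tool over the knob and measure relative to it. The bar is at 54.5° and the cap direction is about −9°, so the knob needs roughly 64° clockwise.

```bash
python3 -m pendant '[{"dx":-2.68,"dy":-2.08,"dz":0.25},{"dx":-2.68,"dy":-2.08,"dz":0.25},{"dx":-2.68,"dy":-2.08,"dz":0.25},{"dx":-2.68,"dy":-2.08,"dz":0.25},{"dx":-2.68,"dy":-2.08,"dz":0.25},{"dx":-2.68,"dy":-2.08,"dz":0.25},{"dx":-2.68,"dy":-2.08,"dz":0.25},{"dx":-2.68,"dy":-2.08,"dz":0.25},{"dx":-2.68,"dy":-2.08,"dz":0.25},{"dx":-2.68,"dy":-2.08,"dz":0.25},{"dx":-2.68,"dy":-2.08,"dz":0.25},{"dx":-2.68,"dy":-2.08,"dz":0.25}]' -1
python3 -m pendant '[{"wz":0.173},{"wz":0.173},{"wz":0.173},{"wz":0.173},{"wz":0.173},{"wz":0.173},{"wz":0.173},{"wz":0.173},{"wz":0.173},{"wz":0.173},{},{}]'
python3 - <<'E'
from h import *
s=state(); print(s['time'],s['q'].round(3),s['tcp_pos'].round(4),s['tcp_rot'].round(4))
for n in('top','side'):
    c=cam(n); cv2.imwrite(f'pics/{n}2.png',c['color']); np.save(f'{n}2.npy',cloud(c))
t=cv2.imread('pics/top2.png')[160:290,170:310]; d=cv2.imread('pics/side2.png')[190:330,290:430]
cv2.imwrite('pics/both2.png',np.hstack([cv2.resize(t,(400,371)),cv2.resize(d,(371,371))]))
E
```

```text
0.3 [ 0.936  0.528  1.433 -0.     1.181 -0.178] [0.2755 0.5607 0.231 ] [-3.1408e+00 -1.0000e-04  2.6848e+00]invalid input
invalid input
```

View pics/both2.png

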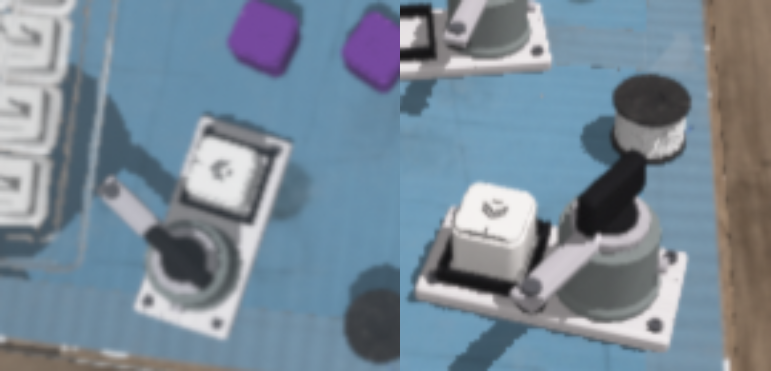

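The arm has not moved: both calls were refused, so rows probably need all six keys. I'll write them in full.

```bash
python3 -m pendant '[{"dx":-2.68,"dy":-2.08,"dz":0.25,"wx":0,"wy":0,"wz":0},{"dx":-2.68,"dy":-2.08,"dz":0.25,"wx":0,"wy":0,"wz":0},{"dx":-2.68,"dy":-2.08,"dz":0.25,"wx":0,"wy":0,"wz":0},{"dx":-2.68,"dy":-2.08,"dz":0.25,"wx":0,"wy":0,"wz":0},{"dx":-2.68,"dy":-2.08,"dz":0.25,"wx":0,"wy":0,"wz":0},{"dx":-2.68,"dy":-2.08,"dz":0.25,"wx":0,"wy":0,"wz":0},{"dx":-2.68,"dy":-2.08,"dz":0.25,"wx":0,"wy":0,"wz":0},{"dx":-2.68,"dy":-2.08,"dz":0.25,"wx":0,"wy":0,"wz":0},{"dx":-2.68,"dy":-2.08,"dz":0.25,"wx":0,"wy":0,"wz":0},{"dx":-2.68,"dy":-2.08,"dz":0.25,"wx":0,"wy":0,"wz":0},{"dx":-2.68,"dy":-2.08,"dz":0.25,"wx":0,"wy":0,"wz":0},{"dx":-2.68,"dy":-2.08,"dz":0.25,"wx":0,"wy":0,"wz":0}]' -1.0
```

```text
time: 1.9
tcp_pos: [0.4548, 0.1941, 0.2015]
tcp_rot: [3.141, 0.001, 2.685]
ft_force: [-0.1, -0.1, 0.7]
grip_width: 0.0852
gripper_force: 0.0
```

```bash
python3 -m pendant '[{"dx":0,"dy":0,"dz":0,"wx":0,"wy":0,"wz":0.173},{"dx":0,"dy":0,"dz":0,"wx":0,"wy":0,"wz":0.173},{"dx":0,"dy":0,"dz":0,"wx":0,"wy":0,"wz":0.173},{"dx":0,"dy":0,"dz":0,"wx":0,"wy":0,"wz":0.173},{"dx":0,"dy":0,"dz":0,"wx":0,"wy":0,"wz":0.173},{"dx":0,"dy":0,"dz":0,"wx":0,"wy":0,"wz":0.173},{"dx":0,"dy":0,"dz":0,"wx":0,"wy":0,"wz":0.173},{"dx":0,"dy":0,"dz":0,"wx":0,"wy":0,"wz":0.173},{"dx":0,"dy":0,"dz":0,"wx":0,"wy":0,"wz":0.173},{"dx":0,"dy":0,"dz":0,"wx":0,"wy":0,"wz":0.173},{"dx":0,"dy":0,"dz":0,"wx":0,"wy":0,"wz":0}]'
python3 - <<'E'
from h import *
s=state(); print(s['time'],s['q'].round(3),s['tcp_pos'].round(4),s['tcp_rot'].round(4))
for n in('top','side'):
    c=cam(n); cv2.imwrite(f'pics/{n}3.png',c['color']); np.save(f'{n}3.npy',cloud(c))
t=cv2.imread('pics/top3.png')[130:300,160:330]; d=cv2.imread('pics/side3.png')[170:330,290:450]
cv2.imwrite('pics/both3.png',np.hstack([cv2.resize(t,(400,400)),cv2.resize(d,(400,400))]))
E
```

```text
time: 3.28
tcp_pos: [0.4543, 0.1951, 0.2014]
tcp_rot: [3.141, -0.0, 0.957]
ft_force: [0.8, -0.6, 0.1]
grip_width: 0.0853
gripper_force: 0.0
3.275 [ 0.179  0.396  1.787 -0.     0.958  0.793] [0.4543 0.1951 0.2014] [ 3.1414e+00 -2.0000e-04  9.5680e-01]
```

View pics/both3.png

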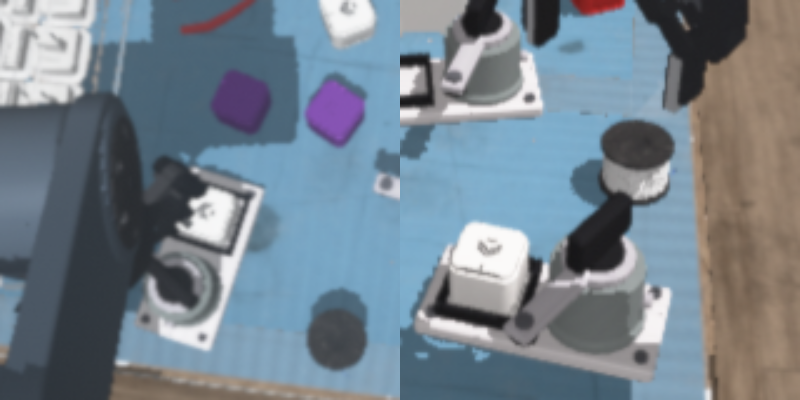

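The side view shows both finger tips above the knob, at about (346,186) and (400,212). I'll express the finger points in the tool frame to see each camera's bias.

```bash
python3 - <<'E'
from h import *
from scipy.spatial.transform import Rotation as Ro
s=state(); R=Ro.from_euler('xyz',s['tcp_rot']).as_matrix()
for n in('top','side'):
    W=np.load(n+'3.npy').reshape(-1,3); T=(W-s['tcp_pos'])@R
    m=(abs(T[:,0])<.05)&(abs(T[:,1])<.085)&(T[:,2]>-.035)&(T[:,2]<.02)
    for sg in(1,-1):
        p=T[m&(sg*T[:,1]>.015)]
        if len(p)<5: print(n,sg,len(p));continue
        print(n,sg,len(p),'x pct',np.percentile(p[:,0],[2,10,50,90,98]).round(4),'y',np.percentile(p[:,1],[2,10,50,90,98]).round(4),'z',np.percentile(p[:,2],[2,50,98]).round(4))
E
```

```text
top 1 15 x pct [-0.0115 -0.0112 -0.0108 -0.0068 -0.0066] y [0.0446 0.0452 0.0494 0.0562 0.0576] z [-0.0317 -0.0262 -0.0208]
top -1 0
side 1 162 x pct [-0.0092 -0.006   0.0067  0.0128  0.0132] y [0.0425 0.0429 0.0439 0.0492 0.0552] z [-0.0345 -0.0255 -0.0145]
side -1 150 x pct [-0.0043 -0.0007  0.0088  0.0127  0.0135] y [-0.0561 -0.0556 -0.0493 -0.0444 -0.0426] z [-0.0344 -0.0273 -0.0164]
```

```bash
python3 - <<'E'
from h import *
from scipy.spatial.transform import Rotation as Ro
s=state(); R=Ro.from_euler('xyz',s['tcp_rot']).as_matrix()
W=np.load('side3.npy').reshape(-1,3); col=cv2.imread('pics/side3.png').reshape(-1,3); T=(W-s['tcp_pos'])@R
m=(W[:,2]>.0985)&(W[:,2]<.11)&(abs(T[:,0])<.05)&(abs(T[:,1])<.04)&(col.max(1)<75)
p=T[m]; r=cv2.minAreaRect(np.float32(p[:,:2]*1000)); print(len(p),'bar rect in tool mm',r,'mean',p.mean(0).round(4), 'x',np.percentile(p[:,0],[1,99]).round(4),'y',np.percentile(p[:,1],[1,99]).round(4))
W=np.load('top3.npy').reshape(-1,3); col=cv2.imread('pics/top3.png').reshape(-1,3); T=(W-s['tcp_pos'])@R
m=(W[:,2]>.0985)&(W[:,2]<.11)&(abs(T[:,0])<.05)&(abs(T[:,1])<.04)&(col.max(1)<75);print('top',m.sum(),T[m].mean(0).round(4))
E
```

```text
254 bar rect in tool mm ((1.4082164764404297, -2.0335774421691895), (13.365164756774902, 56.16590118408203), 88.60747528076172) mean [ 0.0037 -0.0028  0.0982] x [-0.0251  0.0287] y [-0.0082  0.0043]
top 166 [-0.0056  0.0021  0.0973]
```

```bash
python3 -m pendant '[{"dx":0,"dy":-0.2,"dz":1.55,"wx":0,"wy":0,"wz":0},{"dx":0,"dy":0,"dz":1.55,"wx":0,"wy":0,"wz":0},{"dx":0,"dy":0,"dz":1.55,"wx":0,"wy":0,"wz":0},{"dx":0,"dy":0,"dz":1.55,"wx":0,"wy":0,"wz":0},{"dx":0,"dy":0,"dz":1.55,"wx":0,"wy":0,"wz":0},{"dx":0,"dy":0,"dz":1.55,"wx":0,"wy":0,"wz":0},{"dx":0,"dy":0,"dz":1.55,"wx":0,"wy":0,"wz":0},{"dx":0,"dy":0,"dz":1.5,"wx":0,"wy":0,"wz":0},{"dx":0,"dy":0,"dz":0,"wx":0,"wy":0,"wz":0}]' -1.0
python3 - <<'E'
from h import *
from scipy.spatial.transform import Rotation as Ro
s=state(); R=Ro.from_euler('xyz',s['tcp_rot']).as_matrix()
c=cam('side'); cv2.imwrite('pics/side4.png',cv2.resize(c['color'][200:330,280:430],None,fx=4,fy=4))
T=(cloud(c).reshape(-1,3)-s['tcp_pos'])@R
m=(abs(T[:,0])<.04)&(abs(T[:,1])<.085)&(T[:,2]>-.04)&(T[:,2]<-.01)
for lo,hi in((-.085,-.035),(-.02,.02),(.035,.085)):
    p=T[m&(T[:,1]>lo)&(T[:,1]<hi)]; print(len(p),'y',np.percentile(p[:,1],[2,10,50,90,98]).round(4),'x',np.percentile(p[:,0],[2,98]).round(4))
E
```

```text
time: 4.5
tcp_pos: [0.4518, 0.196, 0.0769]
tcp_rot: [-3.14, 0.002, 0.956]
ft_force: [0.1, 0.1, 0.1]
grip_width: 0.0855
gripper_force: 0.0
130 y [-0.056  -0.0553 -0.0492 -0.0436 -0.0425] x [-0.0043  0.0128]
397 y [-0.0061 -0.0054 -0.0026  0.005   0.0071] x [-0.0224  0.0291]
155 y [0.0426 0.0429 0.0437 0.0508 0.0566] x [-0.0076  0.0139]
```

View pics/side4.png

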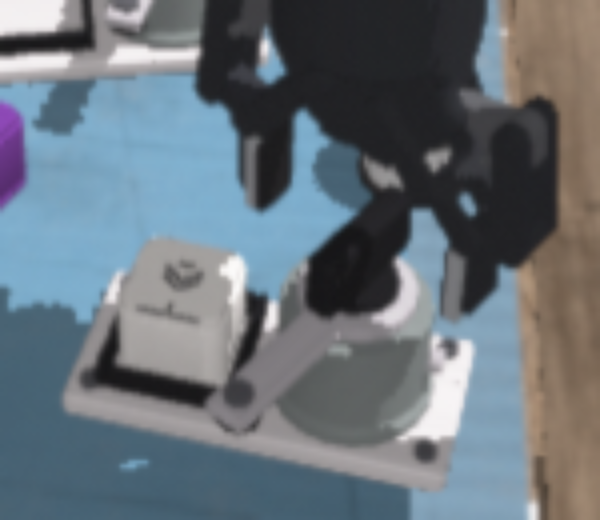

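The fingers straddle the bar, and the bar is centred between them to within 0.5 mm. Closing now.

```bash
python3 -m pendant '[{"dx":0,"dy":0,"dz":0,"wx":0,"wy":0,"wz":0},{"dx":0,"dy":0,"dz":0,"wx":0,"wy":0,"wz":0},{"dx":0,"dy":0,"dz":0,"wx":0,"wy":0,"wz":0},{"dx":0,"dy":0,"dz":0,"wx":0,"wy":0,"wz":0},{"dx":0,"dy":0,"dz":0,"wx":0,"wy":0,"wz":0},{"dx":0,"dy":0,"dz":0,"wx":0,"wy":0,"wz":0},{"dx":0,"dy":0,"dz":0,"wx":0,"wy":0,"wz":0},{"dx":0,"dy":0,"dz":0,"wx":0,"wy":0,"wz":0}]' 1.0 40; python3 -c "
from h import *
print(state()['wrist_torque'].round(3))"
```

```text
time: 5.55
tcp_pos: [0.4533, 0.1959, 0.0782]
tcp_rot: [3.14, -0.001, 0.955]
ft_force: [2.1, -4.7, 4.3]
grip_width: 0.0132
gripper_force: 44.1
[-0.618 -0.094  0.056]
```

```bash
python3 -m pendant '[{"dx":0,"dy":0,"dz":0,"wx":0,"wy":0,"wz":0.1},{"dx":0,"dy":0,"dz":0,"wx":0,"wy":0,"wz":0.1},{"dx":0,"dy":0,"dz":0,"wx":0,"wy":0,"wz":0.1},{"dx":0,"dy":0,"dz":0,"wx":0,"wy":0,"wz":0.1},{"dx":0,"dy":0,"dz":0,"wx":0,"wy":0,"wz":0.1},{"dx":0,"dy":0,"dz":0,"wx":0,"wy":0,"wz":0.1},{"dx":0,"dy":0,"dz":0,"wx":0,"wy":0,"wz":0}]'
python3 -c "
from h import *
print(state()['wrist_torque'].round(3))"
python3 -m pendant '[{"dx":0,"dy":0,"dz":0,"wx":0,"wy":0,"wz":0.1},{"dx":0,"dy":0,"dz":0,"wx":0,"wy":0,"wz":0.05},{"dx":0,"dy":0,"dz":0,"wx":0,"wy":0,"wz":0.05},{"dx":0,"dy":0,"dz":0,"wx":0,"wy":0,"wz":0}]'
python3 -c "
from h import *
print(state()['wrist_torque'].round(3))"
```

```text
time: 6.42
tcp_pos: [0.4537, 0.1954, 0.0782]
tcp_rot: [3.14, -0.002, 0.355]
ft_force: [3.1, -6.5, 5.2]
grip_width: 0.0133
gripper_force: 44.1
[-1.028 -0.297  0.021]
time: 6.92
tcp_pos: [0.4538, 0.1951, 0.0782]
tcp_rot: [3.14, -0.002, 0.156]
ft_force: [1.4, -8.0, 5.2]
grip_width: 0.0131
gripper_force: 44.0
[-1.139e+00 -3.200e-01 -1.000e-03]
```

```bash
P='from h import *
s=state();print(s["tcp_rot"][2].round(3),s["wrist_torque"].round(3),s["ft_force"].round(1))'
python3 -m pendant '[{"dx":0,"dy":0,"dz":0,"wx":0,"wy":0,"wz":0.06},{"dx":0,"dy":0,"dz":0,"wx":0,"wy":0,"wz":0}]' >/dev/null; python3 -c "$P"
python3 -m pendant '[{"dx":0,"dy":0,"dz":0,"wx":0,"wy":0,"wz":0.06},{"dx":0,"dy":0,"dz":0,"wx":0,"wy":0,"wz":0}]' >/dev/null; python3 -c "$P"
python3 -m pendant '[{"dx":0,"dy":0,"dz":0,"wx":0,"wy":0,"wz":0.06},{"dx":0,"dy":0,"dz":0,"wx":0,"wy":0,"wz":0}]' >/dev/null; python3 -c "$P"
python3 -m pendant '[{"dx":0,"dy":0,"dz":0,"wx":0,"wy":0,"wz":0.06},{"dx":0,"dy":0,"dz":0,"wx":0,"wy":0,"wz":0}]' >/dev/null; python3 -c "$P"
python3 -m pendant '[{"dx":0,"dy":0,"dz":0,"wx":0,"wy":0,"wz":0.06},{"dx":0,"dy":0,"dz":0,"wx":0,"wy":0,"wz":0}]' >/dev/null; python3 -c "$P"
```

```text
0.095 [-1.262 -0.345 -0.016] [ 2.9 -8.6  4.7]
0.035 [-1.334 -0.321 -0.043] [ 2.  -9.7  4.3]
-0.025 [-1.326 -0.321 -0.022] [ 2.6 -9.6  5.6]
-0.085 [-1.459 -0.375 -0.074] [ 3.1 -9.7  4.3]
-0.144 [-1.467 -0.317 -0.008] [ 3.3 -9.8  4.8]
```

The torque is ambiguous, so I'll check by eye that the steel arm has followed.

```bash
python3 - <<'E'
from h import *
s=state(); c=cam('side'); cv2.imwrite('pics/side5.png',cv2.resize(c['color'][200:330,280:430],None,fx=4,fy=4))
W=cloud(c); print(s['time'],s['tcp_rot'])
w=W.reshape(-1,3); col=c['color'].reshape(-1,3)
k=np.array([.4535,.197])
m=(w[:,2]>.064)&(w[:,2]<.075)&(col.min(1)>70)&(np.linalg.norm(w[:,:2]-k,axis=1)<.1)&(np.linalg.norm(w[:,:2]-k,axis=1)>.045)
p=w[m]; print(len(p),p.mean(0).round(4)); d=p.mean(0)[:2]-k; print('arm dir deg',np.degrees(np.arctan2(d[1],d[0])).round(1))
E
```

```text
8.175 [ 3.13992776e+00 -2.43234736e-03 -1.44479139e-01]
218 [0.5162 0.1898 0.0697]
arm dir deg -6.6
```

View pics/side5.png

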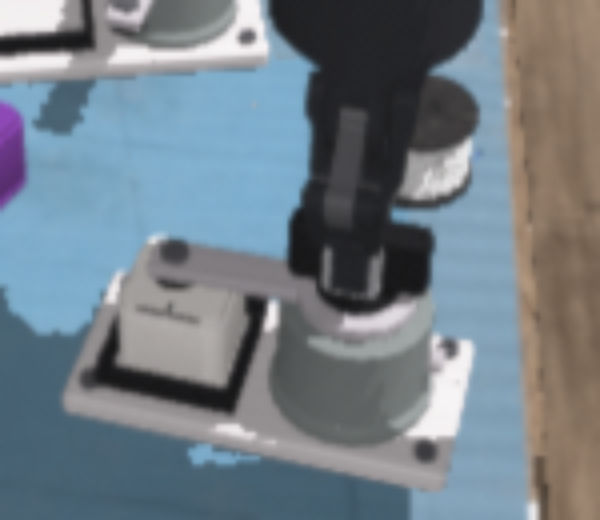

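The arm followed and lies over the cap at about −8.3°, against −9.2° for the notch. I'll nudge it 0.02 rad, release and lift.

```bash
python3 -m pendant '[{"dx":0,"dy":0,"dz":0,"wx":0,"wy":0,"wz":0.02},{"dx":0,"dy":0,"dz":0,"wx":0,"wy":0,"wz":0},{"dx":0,"dy":0,"dz":0,"wx":0,"wy":0,"wz":0}]'
python3 -m pendant '[{"dx":0,"dy":0,"dz":0,"wx":0,"wy":0,"wz":0},{"dx":0,"dy":0,"dz":0,"wx":0,"wy":0,"wz":0},{"dx":0,"dy":0,"dz":0,"wx":0,"wy":0,"wz":0},{"dx":0,"dy":0,"dz":0,"wx":0,"wy":0,"wz":0},{"dx":0,"dy":0,"dz":0,"wx":0,"wy":0,"wz":0},{"dx":0,"dy":0,"dz":0,"wx":0,"wy":0,"wz":0},{"dx":0,"dy":0,"dz":0,"wx":0,"wy":0,"wz":0}]' -1.0
python3 -m pendant '[{"dx":0,"dy":0,"dz":-1.5,"wx":0,"wy":0,"wz":0},{"dx":0,"dy":0,"dz":-2,"wx":0,"wy":0,"wz":0},{"dx":0,"dy":0,"dz":-3,"wx":0,"wy":0,"wz":0},{"dx":0,"dy":0,"dz":-3,"wx":0,"wy":0,"wz":0},{"dx":0,"dy":0,"dz":-2.5,"wx":0,"wy":0,"wz":0},{"dx":0,"dy":0,"dz":0,"wx":0,"wy":0,"wz":0},{"dx":0,"dy":0,"dz":0,"wx":0,"wy":0,"wz":0}]'
python3 - <<'E'
from h import *
c=cam('side'); cv2.imwrite('pics/side6.png',cv2.resize(c['color'][190:330,230:430],None,fx=4,fy=4))
w=cloud(c).reshape(-1,3); col=c['color'].reshape(-1,3); k=np.array([.4535,.197])
r=np.linalg.norm(w[:,:2]-k,axis=1)
m=(w[:,2]>.064)&(w[:,2]<.075)&(col.min(1)>70)&(r<.1)&(r>.045); d=w[m].mean(0)[:2]-k; print('arm dir',np.degrees(np.arctan2(d[1],d[0])).round(1))
m=(w[:,2]>.0985)&(w[:,2]<.11)&(r<.04)&(col.max(1)<75); print('bar',cv2.minAreaRect(np.float32(w[m][:,:2]*1000)))
E
```

```text
time: 8.6
tcp_pos: [0.4538, 0.1948, 0.0782]
tcp_rot: [3.14, -0.002, -0.164]
ft_force: [2.7, -10.8, 4.9]
grip_width: 0.0137
gripper_force: 44.1
time: 9.48
tcp_pos: [0.4525, 0.1962, 0.0778]
tcp_rot: [-3.142, -0.0, -0.165]
ft_force: [0.2, -0.9, -1.0]
grip_width: 0.0852
gripper_force: 0.0
time: 10.35
tcp_pos: [0.452, 0.1961, 0.1977]
tcp_rot: [3.141, 0.0, -0.165]
ft_force: [0.2, 0.0, -0.2]
grip_width: 0.0853
gripper_force: 0.0
arm dir -7.8
bar ((453.77203369140625, 197.726318359375), (13.538836479187012, 52.955352783203125), 80.57524871826172)
```

View pics/side6.png

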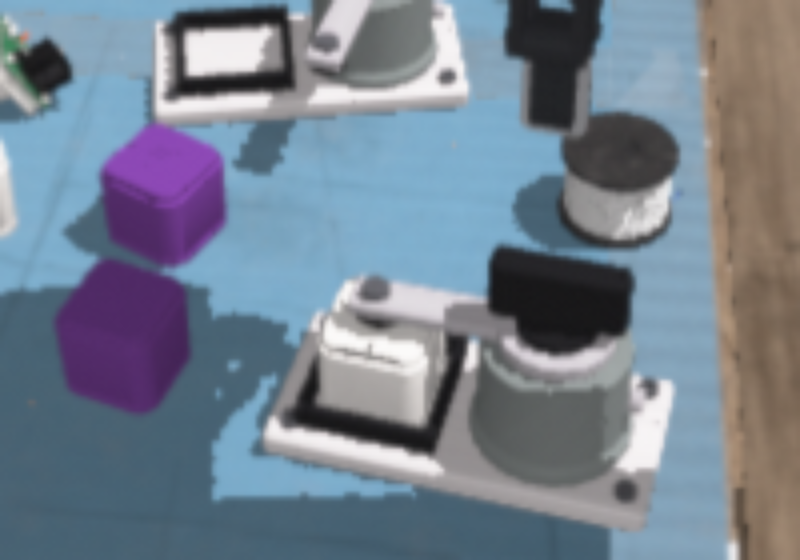

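The bar sits at −9.4°, in line with the base. The arm is square over the seated cap, the gripper is clear and the empty clamp is untouched.

```bash
python3 -c "
from bench import workorder; print(workorder.job_done())"
```

```text
the job is handed in; nothing more can be done
None
```

The job is handed in: by the last camera check, the loaded clamp's knob is released with its arm square over the seated cap, in line with the notch to within a degree. I never felt a clear drop in the wrist torque, so this rests on the image; the empty clamp was not touched.

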